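# Load a vial and wind the sample carousel to its reading station

### The arm

A 6-joint arm with a two-finger parallel gripper is mounted at the origin on the work surface. World frame = base frame: x ahead of the robot, y to its left, z up, the work surface at z = 0. Lengths are in m, angles in rad, forces in N, time in s.
With the tool pointing down it reaches from about 0.375 to 0.825 m from the base axis. Payload 5.5 kg.
Tool frame: the origin (TCP) lies midway between the tips of the shut fingers; the grasp point (between the pads) lies 19 mm behind it (r.grasp_offset is the distance from the TCP to the grasp point, in m); z points along the fingers, y is the line along which they close (so a half turn about z gives the same grasp; the last joint's range is limited). The gripper opens to 85 mm and grips with 20 to 120 N. Pads are 22 mm wide; open, the fingers measure 114 mm over their backs; the gripper's body (76 mm by 85 mm) begins 54 mm behind the grasp point. The pads swing forward as they close: fully open they stand 13 mm farther back than shut.
Start: joints at [-1.123, 0.314, -0.047, 1.21, 0, 1.571], TCP at [0.26, -0.541, 0.231] pointing down, gripper open.
Joint ranges: [-2.67, 2.67], [-0.69, 1.73], [-1.03, 1.25], [-2.08, 2.16], [-1.42, 1.45], [-3.14, 3.14]. Speed limits (rad/s): [2.39, 2.39, 3.01, 3.14, 3.14, 3.14].

### API

Orientations are given as a 3x3 rotation matrix whose columns are the frame's x, y, z axes.
In Python, from rig import r gives the robot as it stands.
- The arm moves only by the tool carry_out, never from a script. Its argument "commands" is a list that holds one entry, the list of rows, each a list of 4 numbers: the shift along the tool's x, y, z in mm, then the turn about the tool's z in rad. In form: [[[dx, dy, dz, spin], ...]]. A call has 1 to 8 rows; each row shifts and turns the commanded pose from where the row before left it, along the tool's axes as they then stand; what a row does not reach is not made up. A row lasts 1/10 s, in which the tool goes at most 50 mm and 8.59 degrees, less where a joint would pass 70% of its speed; a pose out of reach is approached as far as the arm can. A call with a gripper value outside its range is refused whole. "grip" is the finger opening in mm, from 0 to 85.4, set as the call begins (left out, the last holds). The fingers move at their own pace and stop on an object; "newtons" is the grip in N (left out, the last holds). Time passes only in rows, so rows that do not move let the fingers close. It gives the time, the measured TCP pose, the force, the opening and the grip force at its end, in the units of the state.
- r.get_state(): the state, without advancing time (a new reading comes with each control period).
- r.camera(name): name is "side" or "top" or "wrist"; returns the picture (480x640x3 uint8, blue, green, red); there is no depth.
- r.calibration(name): a dict with "K" (3x3 intrinsics, pixels), "R" (3x3) and "t" (3): a world point X has camera coordinates R X + t; the wrist camera has in their place "mount" (4x4, takes a point from camera to tool coordinates, whose origin is the TCP and whose axes are the flange's). Camera axes: x right, y down, z forward; pixel columns grow to the right and rows downward; lengths in m; the calibration is good to about 2 mm. A picture is of the moment at which its call begins: read the wrist's pose just before it. calibration takes no time and is no camera call.
- r.hand_in(): hands the job in; it is judged then, once.
The state is a dict: "time_s": time; "q": joint angles; "qvel": joint speeds; "effort": joint torques, N m; "ee_pos": TCP position; "tcp_rot": TCP orientation; "ft_force": force on the tool from outside, world axes, zero at the start; "ft_torque": the same for the moment, N m; "width": finger opening in m; "grip_force": force on a finger pad.
Only numpy, scipy, OpenCV 4.12 (cv2) and the standard library are available. Lean on these libraries where they do the work, as an engineer would, in place of code of your own. Each camera call takes 0.05 s, during which the arm holds its last target. There are 200 camera calls.

### The job

Stand the amber vial with the red cap upright in the empty blue nest of the sample carousel and let go of it; then wind the handwheel clockwise by its handle, several turns, until the slow carousel has advanced about one division to its reading station, where you feel the drive come up firm against its stop: press gently until the stop is plainly felt, never force it, and leave it there with the handle released. Set the vial down gently and leave the other vials and labware where they are.

Things in the scene. Friction and masses are not known exactly. Their poses are not given: they have to be found in the camera images.
- vial_mid (a point): centre (half-way up) of the loose amber glass vial with a red screw cap and a white paper band, standing on the bench among two clear white-capped ones of the same size: cylinder 29 mm diameter, 58 mm tall (cap the top 14 mm, 27 mm diameter), about 40 g; z axis up
- nest (a point): centre of the inner floor of the empty nest, a blue open cup riding on the aluminium carousel disc (170 mm across), 60 mm from its axis: inside 34 mm diameter, 16 mm deep, outside 42 mm. The disc's 3 other places, 90 degrees apart, hold fixed clear vials, tops 58 mm above this point. A black reading head just outside the disc (top 25 mm above this point) is where the nest ends up
- wheel_axis (a point): point on the vertical axis of the handwheel (100 mm aluminium disc on the orange worm gearbox), level with the middle of its handle. Turned clockwise seen from above, it advances the carousel, also clockwise, 60 wheel turns to one of the disc, with a drag of about 2 N at the handle; it stays where it is left
- handle (a point): middle of the handwheel's upright black handle, 16 mm diameter and 45 mm tall, standing on the wheel 40 mm from its axis (wheel top 25 mm below this point); the handle sleeve spins freely on its own pin, so it can be held with a fixed hand while the wheel is wound round
- station (a point): fixed point beside the reading head: the nest's centre comes here, to within about 1 mm, when the carousel is at its reading station. At the start the nest stands 14 to 20 mm (about one division of the disc) before it along its 60 mm circle; one handwheel turn moves the nest 6.3 mm. The exact place differs each time: it is where the worm comes up firm against its stop and the push on the handle climbs
- hub (a joint): wind-up of the sprung hub between handwheel and worm, rad, positive when pushed clockwise: 0 with no push on the handle, 0.1 at about 11 N (1 mm of handle travel per 2.7 N); the drag while winding shows as about 0.02. The stop is overforced beyond about 25 N. Returns to 0 on release
- clear1_mid (a point): centre of a loose clear vial with white cap, bystander, 29 mm diameter, 58 mm tall
- clear2_mid (a point): centre of another such clear vial, bystander
- wash_bottle_mid (a point): middle of a white plastic wash bottle with blue cap, bystander, 60 mm diameter, 170 mm tall
- beaker_mid (a point): middle of a glass beaker, bystander, 70 mm diameter, 90 mm tall
- blue_cap_mid (a point): middle of a blue screw cap lying on the bench, bystander, 40 mm diameter, 14 mm tall
There are look-alikes about, which are no part of the job. There is more than one size of the part that bears vial_mid; the job needs the largest.

How it is judged:
On the way, in this order (a step that is already met when the one before it is completed fails the run):
1. the amber vial stands upright on the floor of the empty nest, let go (horizontal distance between vial_mid and nest below 0.006 m and z of vial_mid in the frame of nest below 0.033 m and angle between vial_mid's own z axis and vertical below 0.12 rad and contact force between the fingers and vial below 0.1 N), for 0.2 s.
2. the wheel has been wound up to its stop and pressed against it with some 5 N or more at the handle (horizontal distance between nest and station below 0.002 m and value of joint hub above 0.045 rad and horizontal distance between vial_mid and nest below 0.006 m and z of vial_mid in the frame of nest below 0.033 m and angle between vial_mid's own z axis and vertical below 0.12 rad), for 0.2 s.
At the end, for the whole second after the job is handed in: The amber vial stands upright at rest on the nest floor (centred within 6 mm, tilt under 0.12 rad); the carousel rests at its station, the nest within 2 mm of the station point; the handwheel is released (hub within 0.03 rad of 0) (horizontal distance between vial_mid and nest below 0.006 m and z of vial_mid in the frame of nest below 0.033 m and angle between vial_mid's own z axis and vertical below 0.12 rad and horizontal distance between nest and station below 0.002 m and value of joint hub between -0.03 and 0.03 rad and linear speed of vial below 0.02 m/s); the robot touches nothing.
It fails at once if the stop is overforced: the handle pushed clockwise with more than about 27 N (value of joint hub above 0.25 rad).
It fails at once if the amber vial is toppled (angle between vial_mid's own z axis and vertical above 0.7 rad).
It fails at once if the vial is pressed or dropped onto the carousel with more than 40 N (contact force between vial and carousel above 40 N).
It fails at once if another vial or the labware is shifted by more than 30 mm (distance of any of clear1_mid, clear2_mid, wash_bottle_mid, beaker_mid, blue_cap_mid from where it was at the start of the episode above 0.03 m).
It also fails if it takes over 67 s, if anything falls off the work surface, if the arm or the gripper's body presses on something with over 40 N, if the wrist force passes 120 N, or if a joint passes its speed limit or range.

## Working session

There is one attempt and no reset: what is moved stays moved. The work goes in short steps, Python scripts to look and compute and a tool call to move; the robot and the scene stay as the last step left them, time stands still between calls to the robot, and variables do not carry over. Pictures are saved under pics/ and viewed, at most 10 in all, crops included, and the job is handed in when it is done.

Besides the shell and the picture viewer there is one more tool, called as a command line: name --argument value ..., lists and objects as JSON in quotes. carry_out: Moves the arm, as the interface text tells. Its arguments: {"type":"object","properties":{"commands":{"type":"array"},"grip":{"type":"number"},"newtons":{"type":"number"}},"required":["commands"]}

```bash
mkdir -p pics; python3 - <<'E'
from rig import r
import cv2,numpy as np
s=r.get_state();print(s['time_s'],s['ee_pos'],s['tcp_rot'],s['width'])
for n in('top','side'):
    cv2.imwrite(f'pics/{n}0.png',r.camera(n));c=r.calibration(n);print(n,c)
print(r.calibration('wrist'))
E
```

```text
0.0 [ 0.25954367 -0.54029554  0.23041498] [[ 9.01393850e-01  4.32999468e-01 -7.66357735e-04]
 [ 4.33000146e-01 -9.01392442e-01  1.59362546e-03]
 [-7.50094805e-07 -1.76831720e-03 -9.99998437e-01]] 0.08526988493765611
top {'K': array([[599.41133318,   0.        , 315.29092403],
       [  0.        , 599.41133318, 240.18939996],
       [  0.        ,   0.        ,   1.        ]]), 'R': array([[-0.02082137, -0.99972984, -0.01033027],
       [-0.99683779,  0.02155146, -0.07648501],
       [ 0.07668698,  0.00870508, -0.99701722]]), 't': array([0.06111307, 0.5594544 , 1.56557529])}
side {'K': array([[459.00249781,   0.        , 319.41195422],
       [  0.        , 459.00249781, 241.42863724],
       [  0.        ,   0.        ,   1.        ]]), 'R': array([[-0.72838403, -0.68488527,  0.01972003],
       [-0.4388607 ,  0.44424475, -0.78105562],
       [ 0.52617297, -0.57756278, -0.62415001]]), 't': array([0.42807957, 0.28424903, 0.77946555])}
{'K': array([[339.80339021,   0.        , 322.65467387],
       [  0.        , 339.80339021, 237.77896295],
       [  0.        ,   0.        ,   1.        ]]), 'mount': array([[-3.24278428e-04, -9.50814513e-01, -3.09760645e-01,
         7.98710846e-02],
       [ 9.99999877e-01, -4.24624189e-04,  2.56522107e-04,
        -8.46011856e-04],
       [-3.75436804e-04, -3.09760523e-01,  9.50814534e-01,
        -1.41934353e-01],
       [ 0.00000000e+00,  0.00000000e+00,  0.00000000e+00,
         1.00000000e+00]])}
```

View pics/top0.png

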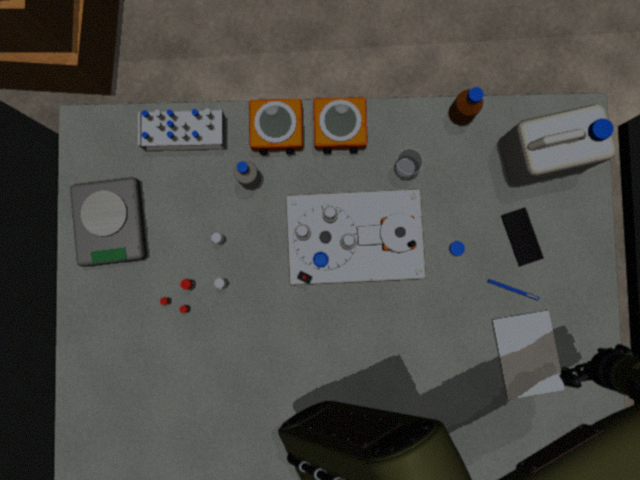

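View pics/side0.png

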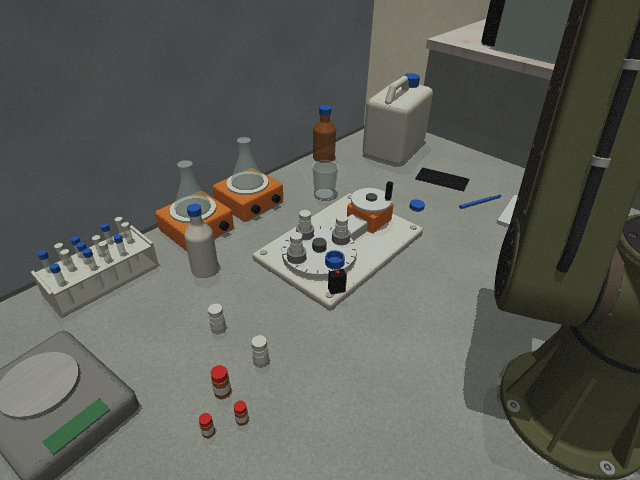

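Three red-capped vials are candidates: top (187,284), (165,301) and (184,309), which appear in side at about (220,376), (206,425) and (240,412). The first looks largest, with an amber body and white band. I'll confirm that with an enlarged crop and measure.

```bash
cat > h.py <<'E'
import cv2,numpy as np
from rig import r
C={n:r.calibration(n) for n in('top','side','wrist')}
def cam(n,T=None):
    c=C[n]
    if n!='wrist': return c['K'],c['R'],c['t']
    R,p=T; M=np.eye(4);M[:3,:3]=R;M[:3,3]=p;M=np.linalg.inv(M@c['mount']);return c['K'],M[:3,:3],M[:3,3]
def ray(n,uv,T=None):
    K,R,t=cam(n,T);return -R.T@t,R.T@np.linalg.solve(K,[uv[0],uv[1],1])
def plane(n,uv,z,T=None):
    o,d=ray(n,uv,T);return o+d*(z-o[2])/d[2]
def proj(n,X,T=None):
    K,R,t=cam(n,T);p=K@(R@np.asarray(X)+t);return p[:2]/p[2]
def tri(L):
    A=np.zeros((3,3));b=np.zeros(3)
    for o,d in L:
        d=d/np.linalg.norm(d);P=np.eye(3)-np.outer(d,d);A+=P;b+=P@o
    X=np.linalg.solve(A,b);return X,[np.linalg.norm(np.cross(X-o,d/np.linalg.norm(d))) for o,d in L]
def blobs(im,lo,hi,amin=10,box=None):
    m=cv2.inRange(cv2.cvtColor(im,cv2.COLOR_BGR2HSV),lo,hi)
    n,_,s,c=cv2.connectedComponentsWithStats(m)
    return [(c[i].round(1).tolist(),s[i].tolist()) for i in range(1,n) if s[i][4]>=amin]
def pose():
    s=r.get_state();return np.array(s['tcp_rot']),np.array(s['ee_pos'])
E
python3 - <<'E'
from h import *
t=cv2.imread('pics/top0.png');s=cv2.imread('pics/side0.png')
for n,i in(('top',t),('side',s)):
    print(n,'red',blobs(i,(0,150,60),(6,255,255)),'\nblue',blobs(i,(100,150,60),(125,255,255)))
a=cv2.resize(t[175:325,150:430],None,fx=2.85,fy=2.85,interpolation=cv2.INTER_CUBIC)[:,:798]
cv2.imwrite('pics/c1.png',a)
b=np.hstack([cv2.resize(s[350:450,170:270],(400,400),interpolation=2),cv2.resize(s[170:310,260:400],(400,400),interpolation=2)])
cv2.imwrite('pics/c2.png',b)
E
```

```text
top red [([303.9, 276.8], [303, 275, 3, 4, 10]), ([185.5, 283.8], [180, 279, 11, 10, 83]), ([163.5, 300.9], [160, 298, 8, 7, 44]), ([183.1, 308.9], [180, 306, 8, 7, 44])] 
blue [([475.4, 94.0], [468, 87, 15, 15, 169]), ([194.5, 111.9], [192, 109, 6, 7, 31]), ([144.5, 113.0], [142, 110, 6, 7, 30]), ([169.5, 112.5], [167, 110, 6, 6, 28]), ([602.2, 128.3], [592, 119, 21, 20, 330]), ([169.6, 123.4], [167, 121, 6, 6, 26]), ([194.8, 133.6], [192, 131, 6, 6, 25]), ([144.6, 134.6], [142, 132, 6, 6, 27]), ([169.6, 134.1], [167, 132, 6, 6, 26]), ([242.0, 166.8], [237, 162, 11, 11, 97]), ([456.7, 248.1], [450, 241, 15, 15, 167]), ([320.2, 259.0], [313, 252, 15, 15, 178]), ([507.0, 287.0], [488, 280, 39, 16, 125])]
side red [([337.4, 271.2], [336, 270, 4, 4, 12]), ([218.7, 373.5], [211, 365, 17, 18, 225]), ([239.7, 406.9], [234, 401, 12, 14, 127]), ([204.7, 419.4], [199, 413, 12, 14, 132])] 
blue [([412.6, 79.5], [405, 74, 15, 13, 133]), ([324.7, 109.6], [319, 105, 12, 10, 101]), ([478.6, 201.2], [460, 195, 41, 13, 111]), ([416.6, 204.8], [410, 200, 15, 11, 130]), ([193.6, 209.9], [187, 204, 14, 13, 147]), ([104.6, 226.7], [101, 223, 8, 9, 53]), ([117.3, 238.2], [114, 235, 8, 8, 50]), ([80.7, 246.1], [71, 236, 21, 21, 174]), ([42.1, 254.3], [38, 250, 9, 10, 64]), ([334.4, 259.2], [326, 251, 18, 18, 273]), ([54.1, 267.8], [50, 264, 9, 9, 65])]
```

View pics/c1.png

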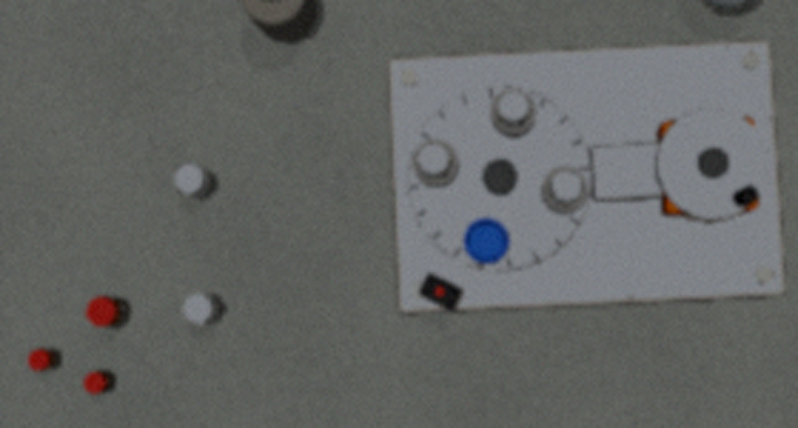

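View pics/c2.png

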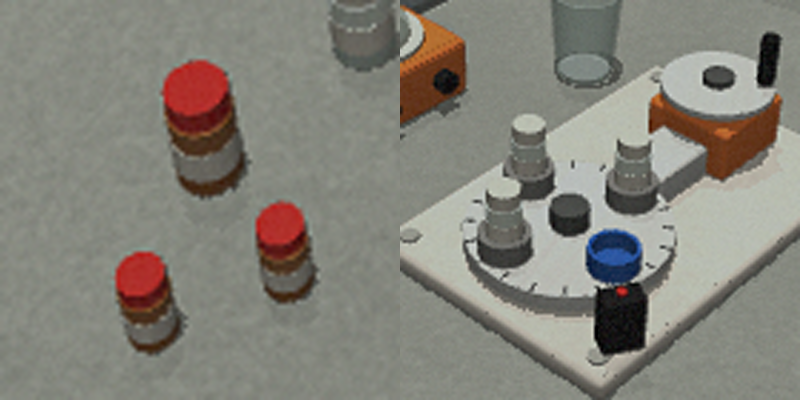

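```bash
python3 - <<'E'
from h import *
np.set_printoptions(precision=4,suppress=True)
def T(name,a,b): print(name,*tri([ray('top',a),ray('side',b)]))
T('cap',(185.5,283.8),(218.7,373.5))
print('cap plane',plane('top',(185.5,283.8),.055),plane('side',(218.7,373.5),.053))
T('nest',(320.2,259),(334.9,257.5))
T('handletop',(411.4,243.8),(389.5,183))
T('knob',(400.2,231.8),(371.3,196.5))
T('hub',(325.4,237.1),(319.5,241))
T('head',(303.9,276.8),(337.4,271.2))
T('blue cap',(456.7,248.1),(416.6,204.8))
for n,p in (('c1',(217,237)),('c2',(221,283.5))): print(n,plane('top',p,.058))
print(r.get_state()['time_s'])
E
```

```text
cap [0.4528 0.3883 0.0494] [np.float64(0.0006092360755441545), np.float64(0.0006092360755442297)]
cap plane [0.4523 0.3866 0.055 ] [0.4509 0.39   0.053 ]
nest [0.5088 0.0371 0.0547] [np.float64(0.00029569904694154507), np.float64(0.00029569904694165647)]
handletop [ 0.5386 -0.1875  0.1321] [np.float64(0.0005408872758749664), np.float64(0.0005408872758748116)]
knob [ 0.5725 -0.1669  0.0879] [np.float64(0.0003084926073121822), np.float64(0.0003084926073124081)]
hub [0.5659 0.0232 0.0603] [np.float64(0.0009922661311208005), np.float64(0.0009922661311208235)]
head [0.4639 0.08   0.0713] [np.float64(0.00025199674364937677), np.float64(0.0002519967436494335)]
blue cap [ 0.5328 -0.3269  0.0058] [np.float64(0.00033456497264869854), np.float64(0.0003345649726487524)]
c1 [0.5716 0.3036 0.058 ]
c2 [0.4512 0.2942 0.058 ]
0.1
```

The large amber vial is confirmed: top (185.5,284), side (219,374). The two small ones, side (240,407) and (205,419), are decoys. The points also check out, with nest to hub at 59 mm, handle to axis at 40 mm and handle top at z=0.132. I'll square the tool to the world axes first.

carry_out --commands '[[[0,0,0,-0.1403],[0,0,0,-0.1403],[0,0,0,-0.1403],[0,0,0,-0.1403],[0,0,0,-0.1403],[0,0,0,-0.1403],[0,0,0,-0.1403],[0,0,0,-0.1403]]]'

```text
time_s: 0.9
ee_pos: [0.2596, -0.5405, 0.2308]
tcp_rot: [[-0.005, 1.0, -0.0], [1.0, 0.005, 0.001], [0.001, -0.0, -1.0]]
ft_force: [0.7, 1.1, 0.3]
width: 0.0853
grip_force: 0.0
```

carry_out --commands '[[[20,20,0,0],[42,30,0,0],[42,30,0,0],[42,30,0,0],[42,30,0,0],[42,25,0,0],[42,15,0,0],[42,10,0,0]]]' --grip 50

```text
time_s: 1.7
ee_pos: [0.4469, -0.2302, 0.2309]
tcp_rot: [[0.0, 1.0, -0.0], [1.0, -0.0, 0.0], [0.0, -0.0, -1.0]]
ft_force: [1.3, -0.4, -0.8]
width: 0.0501
grip_force: 0.0
```

carry_out --commands '[[[42,0,0,0],[42,0,0,0],[42,0,0,0],[42,0,0,0],[42,0,0,0],[42,0,0,0],[42,0,0,0],[42,0,0,0]]]'

```text
time_s: 2.5
ee_pos: [0.4459, 0.1055, 0.2312]
tcp_rot: [[0.001, 1.0, -0.0], [1.0, -0.001, -0.0], [-0.0, -0.0, -1.0]]
ft_force: [1.1, -0.8, 0.2]
width: 0.0498
grip_force: 0.0
```

carry_out --commands '[[[42,0,5,0],[42,0,10,0],[42,0,15,0],[42,0,15,0],[42,0,15,0],[30,0,15,0],[15,0,5,0],[0,0,0,0]]]'

```text
time_s: 3.3
ee_pos: [0.4457, 0.3597, 0.15]
tcp_rot: [[-0.002, 1.0, -0.002], [1.0, 0.002, -0.001], [-0.001, -0.002, -1.0]]
ft_force: [-0.1, -0.4, 0.7]
width: 0.0498
grip_force: 0.0
```

```bash
python3 - <<'E'
from h import *
np.set_printoptions(precision=4,suppress=True)
T=pose();w=r.camera('wrist');cv2.imwrite('pics/w1.png',w)
for c,s in blobs(w,(0,130,50),(8,255,255),60): print(c,s,plane('wrist',c,.053,T))
print(T[1],'proj TCP@vial pred',proj('wrist',[.4523,.388,.058],T))
E
```

```text
[269.5, 110.1] [256, 96, 28, 29, 637] [0.4105 0.4505 0.053 ]
[243.2, 182.6] [230, 169, 28, 27, 542] [0.3897 0.4027 0.053 ]
[330.0, 199.3] [312, 181, 37, 39, 1061] [0.4508 0.3909 0.053 ]
[0.4457 0.3597 0.15  ] proj TCP@vial pred [332.2514 204.8722]
```

View pics/w1.png

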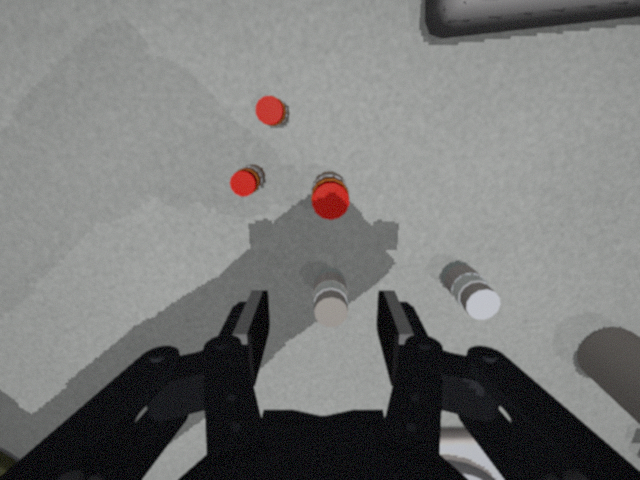

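The target at (330,199) is the widest red cap (37 px, against 28 px for the decoys) at world (0.451, 0.389). Clear2 at (330,305) stays well to −y. Next I move over the vial, descend and grip.

carry_out --commands '[[[15,3,0,0],[14.5,2.5,5,0],[0,0,20,0],[0,0,25,0],[0,0,25,0],[0,0,25,0],[0,0,17,0],[0,0,10,0]]]'

```text
time_s: 4.15
ee_pos: [0.452, 0.388, 0.0229]
tcp_rot: [[0.001, 1.0, -0.001], [1.0, -0.001, -0.001], [-0.001, -0.001, -1.0]]
ft_force: [-0.1, -0.5, 0.8]
width: 0.0501
grip_force: 0.0
```

carry_out --commands '[[[0,0,0,0],[0,0,0,0],[0,0,0,0],[0,0,0,0],[0,0,0,0]]]' --grip 20 --newtons 25

```text
time_s: 4.65
ee_pos: [0.4525, 0.3886, 0.025]
tcp_rot: [[0.001, 1.0, 0.001], [1.0, -0.001, 0.001], [0.001, 0.001, -1.0]]
ft_force: [0.3, -0.4, -0.9]
width: 0.0284
grip_force: 25.5
```

carry_out --commands '[[[0,0,-10,0],[0,0,-25,0],[0,0,-35,0],[0,0,-35,0],[-20,0,-25,0],[-38,0,-15,0],[-38,8,0,0],[-38,8,0,0]]]'

```text
time_s: 5.45
ee_pos: [0.4685, 0.2535, 0.1712]
tcp_rot: [[-0.001, 1.0, 0.002], [1.0, 0.0, 0.001], [0.001, 0.002, -1.0]]
ft_force: [-0.3, -0.1, -0.9]
width: 0.0277
grip_force: 25.6
```

carry_out --commands '[[[-38,8,0,0],[-40,8,0,0],[-40,8,0,0],[-40,8,0,0],[-40,8,0,0],[-40,0,0,0],[-30,0,0,0],[-10,0,0,0]]]'

```text
time_s: 6.25
ee_pos: [0.5078, -0.0263, 0.1702]
tcp_rot: [[0.004, 1.0, 0.001], [1.0, -0.004, -0.001], [-0.001, 0.001, -1.0]]
ft_force: [0.2, 0.4, -1.7]
width: 0.0284
grip_force: 25.6
```

carry_out --commands '[[[0,0,0,0],[0,0,0,0]]]'

```text
time_s: 6.45
ee_pos: [0.5079, -0.023, 0.1697]
tcp_rot: [[0.0, 1.0, 0.0], [1.0, -0.0, 0.001], [0.001, 0.0, -1.0]]
ft_force: [0.6, 1.1, 0.2]
width: 0.0281
grip_force: 25.6
```

```bash
python3 - <<'E'
from h import *
np.set_printoptions(precision=4,suppress=True)
T=pose();w=r.camera('wrist');cv2.imwrite('pics/w2.png',w)
print(T)
for c,s in blobs(w,(100,120,40),(125,255,255),60): print('blue',c,s,plane('wrist',c,.062,T))
for c,s in blobs(w,(0,130,50),(8,255,255),10): print('red',c,s,plane('wrist',c,.071,T))
print(proj('wrist',[.5659,.0232,.06],T))
E
```

```text
(array([[ 0.0004,  1.    ,  0.0004],
       [ 1.    , -0.0004,  0.0007],
       [ 0.0007,  0.0004, -1.    ]]), array([ 0.5079, -0.023 ,  0.1697]))
blue [322.4, 152.0] [295, 124, 56, 57, 2503] [0.5078 0.0405 0.062 ]
red [252.3, 86.3] [246, 79, 14, 15, 161] [0.4623 0.0826 0.071 ]
red [323.4, 336.7] [288, 299, 72, 75, 3414] [ 0.5085 -0.1066  0.071 ]
[401.368  175.8915]
```

View pics/w2.png

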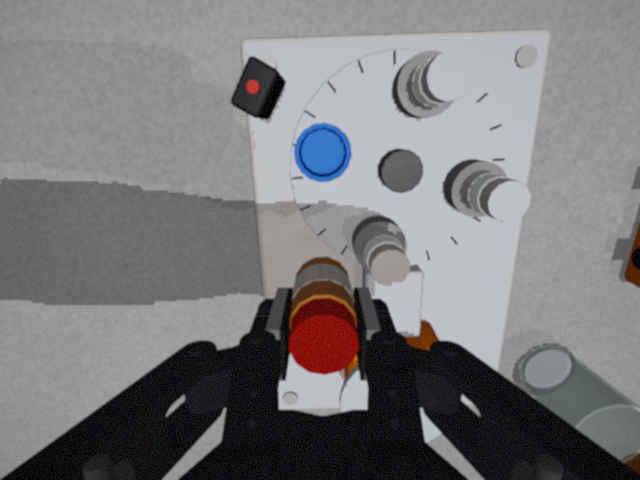

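```bash
python3 - <<'E'
from h import *
np.set_printoptions(precision=4,suppress=True)
T=(np.array([[0,1,0],[1,0,0],[0,0,-1.]]),np.array([.508,-.023,.1697]))
for z in (.2,.204,.21): print(z,plane('wrist',(323.4,338),z,T),np.linalg.norm(plane('wrist',(288,338),z,T)-plane('wrist',(359.5,338),z,T)))
# nest rim & hub from wrist, and triangulate with top, side
a=ray('wrist',(322.4,152),T)
print('nest',tri([a,ray('top',(320.2,259))]),tri([a,ray('side',(334.9,256.5))]))
print('hub',plane('wrist',(401,170),.06,T),plane('top',(325.4,237.1),.06))
print('head',tri([ray('wrist',(252.3,86.3),T),ray('top',(303.9,276.8)),ray('side',(337.4,271.2))]))
for z in(.055,.059,.062):print(z,plane('wrist',(322.4,152),z,T),plane('top',(320.2,259),z),np.linalg.norm(plane('wrist',(295,152),z,T)-plane('wrist',(351,152),z,T)))
E
```

```text
0.2 [ 0.5083 -0.0193  0.2   ] 0.02733810603406654
0.204 [ 0.5083 -0.0166  0.204 ] 0.026358553768952568
0.21 [ 0.5082 -0.0124  0.21  ] 0.02488922537128153
nest (array([0.5089, 0.038 , 0.036 ]), [np.float64(0.0012166228307598217), np.float64(0.0012166228307599603)]) (array([0.5073, 0.0398, 0.06  ]), [np.float64(0.000747455192117576), np.float64(0.0007474551921174397)])
hub [0.5653 0.0274 0.06  ] [0.5651 0.0226 0.06  ]
head (array([0.4632, 0.0812, 0.0729]), [np.float64(0.0012883355786602372), np.float64(0.0014538062755615059), np.float64(0.0002591068392761356)])
0.055 [0.5079 0.0399 0.055 ] [0.509  0.0373 0.055 ] 0.04110249374965489
0.059 [0.5079 0.0402 0.059 ] [0.5088 0.0373 0.059 ] 0.04046185663855829
0.062 [0.5079 0.0404 0.062 ] [0.5087 0.0373 0.062 ] 0.039981378805235814
```

All three cameras agree on the vial-to-nest shift of (0.0567, −0.350), so the TCP target over the nest is (0.5082, 0.0384). I'll go there and lower to just above the rim.

carry_out --commands '[[[20,0,0,0],[25,0,0,0],[16.4,0.2,0,0],[0,0,20,0],[0,0,30,0],[0,0,22,0],[0,0,5,0],[0,0,0,0]]]'

```text
time_s: 7.3
ee_pos: [0.5073, 0.0386, 0.0919]
tcp_rot: [[-0.001, 1.0, -0.002], [1.0, 0.001, 0.0], [0.0, -0.002, -1.0]]
ft_force: [0.3, -1.1, -1.0]
width: 0.0279
grip_force: 25.6
```

```bash
python3 - <<'E'
from h import *
np.set_printoptions(precision=4,suppress=True)
T=pose();print(T[1]);s=r.camera('side');w=r.camera('wrist');t=r.camera('top')
v=np.hstack([cv2.resize(s[190:300,270:380],(400,400),interpolation=2),cv2.resize(w[60:340,180:460],(400,400),interpolation=2)]);cv2.imwrite('pics/c3.png',v)
E
```

```text
[0.5073 0.0386 0.0919]
```

View pics/c3.png

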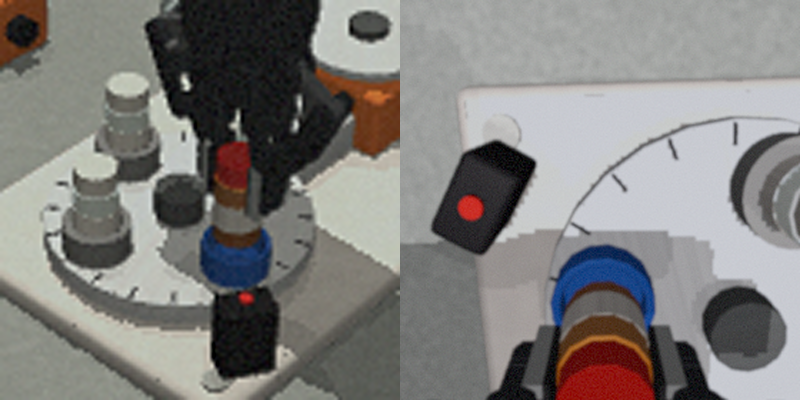

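The vial hangs centred over the blue cup in the side crop (vial ≈ 237, cup ≈ 236) and in the wrist crop. I'll lower it while watching the force.

carry_out --commands '[[[0,0.3,3,0],[0,0,3,0],[0,0,3,0],[0,0,3,0],[0,0,0,0]]]'

```text
time_s: 7.95
ee_pos: [0.5079, 0.0375, 0.0798]
tcp_rot: [[0.001, 1.0, -0.001], [1.0, -0.001, -0.0], [-0.0, -0.001, -1.0]]
ft_force: [-0.3, -0.5, -1.6]
width: 0.0278
grip_force: 25.6
```

carry_out --commands '[[[0,0,2,0],[0,0,2,0],[0,0,2,0],[0,0,0,0]]]'

```text
time_s: 8.35
ee_pos: [0.5081, 0.0376, 0.074]
tcp_rot: [[0.001, 1.0, -0.001], [1.0, -0.001, -0.0], [-0.0, -0.001, -1.0]]
ft_force: [-0.3, -0.4, -0.8]
width: 0.028
grip_force: 25.6
```

carry_out --commands '[[[0,0,1,0],[0,0,1,0],[0,0,1,0],[0,0,0,0]]]'

```text
time_s: 8.75
ee_pos: [0.5083, 0.0377, 0.0712]
tcp_rot: [[0.001, 1.0, -0.0], [1.0, -0.001, -0.0], [-0.0, -0.0, -1.0]]
ft_force: [0.2, -0.7, -0.6]
width: 0.0281
grip_force: 25.6
```

carry_out --commands '[[[0,0,0.7,0],[0,0,0.7,0],[0,0,0,0]]]'

```text
time_s: 9.05
ee_pos: [0.5083, 0.0376, 0.0698]
tcp_rot: [[0.001, 1.0, -0.0], [1.0, -0.001, 0.0], [0.0, -0.0, -1.0]]
ft_force: [-0.0, -0.0, -0.0]
width: 0.0279
grip_force: 25.6
```

carry_out --commands '[[[0.4,0,0.7,0],[0.3,0,0.7,0],[0,0,0,0]]]'

```text
time_s: 9.35
ee_pos: [0.5084, 0.0382, 0.069]
tcp_rot: [[0.001, 1.0, 0.0], [1.0, -0.001, -0.0], [-0.0, 0.0, -1.0]]
ft_force: [-2.4, -1.4, 6.2]
width: 0.0277
grip_force: 26.2
```

carry_out --commands '[[[0,0,0.7,0],[0,0,0.7,0],[0,0,0,0]]]'

```text
time_s: 9.65
ee_pos: [0.5084, 0.0383, 0.0684]
tcp_rot: [[0.001, 1.0, 0.0], [1.0, -0.001, -0.0], [-0.0, 0.0, -1.0]]
ft_force: [-6.1, -0.9, 14.4]
width: 0.0276
grip_force: 27.0
```

The vial touched the floor at TCP z≈0.069, as predicted. I'll relieve the force and open.

carry_out --commands '[[[0,0,-1.2,0],[0,0,0,0]]]'

```text
time_s: 9.85
ee_pos: [0.5085, 0.0383, 0.0688]
tcp_rot: [[0.001, 1.0, 0.0], [1.0, -0.001, -0.0], [-0.0, 0.0, -1.0]]
ft_force: [-2.4, 0.1, 5.6]
width: 0.0281
grip_force: 26.1
```

carry_out --commands '[[[0,0,0,0],[0,0,0,0],[0,0,0,0],[0,0,0,0],[0,0,0,0]]]' --grip 46

```text
time_s: 10.35
ee_pos: [0.5083, 0.0384, 0.0681]
tcp_rot: [[0.001, 1.0, -0.0], [1.0, -0.001, -0.0], [-0.0, -0.0, -1.0]]
ft_force: [-0.4, 1.5, -0.7]
width: 0.0462
grip_force: 0.0
```

carry_out --commands '[[[0,0,-8,0],[0,0,-20,0],[0,0,-30,0],[0,0,-30,0],[-20,0,-25,0],[-30,0,0,0],[-10,0,0,0],[0,0,0,0]]]'

```text
time_s: 11.15
ee_pos: [0.5082, -0.0226, 0.1816]
tcp_rot: [[0.003, 1.0, 0.0], [1.0, -0.003, 0.0], [0.0, 0.0, -1.0]]
ft_force: [-0.7, -0.2, 0.0]
width: 0.0459
grip_force: 0.0
```

```bash
python3 - <<'E'
from h import *
np.set_printoptions(precision=4,suppress=True)
T=pose();w=r.camera('wrist');s=r.camera('side');print(T[1])
print(blobs(w,(0,130,50),(8,255,255),60),blobs(w,(100,120,40),(125,255,255),60))
v=np.hstack([cv2.resize(s[190:300,270:380],(400,400),interpolation=2),cv2.resize(w[20:220,220:420],(400,400),interpolation=2)]);cv2.imwrite('pics/c4.png',v)
for c,_ in blobs(w,(0,130,50),(8,255,255),60): print(plane('wrist',c,.1,T))
E
```

```text
[ 0.5082 -0.0226  0.1816]
[([255.0, 89.3], [249, 82, 13, 15, 145]), ([322.1, 154.2], [302, 134, 41, 42, 1306])] [([321.1, 144.8], [296, 125, 53, 54, 666])]
[0.4676 0.0796 0.1   ]
[0.5081 0.0412 0.1   ]
```

View pics/c4.png

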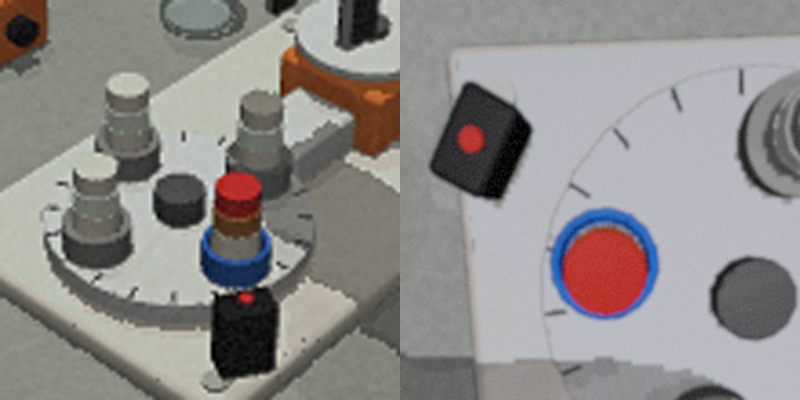

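The vial is seated upright in the cup. Next I look at the handwheel from above.

carry_out --commands '[[[-20,5,0,0],[-35,8,-5,0],[-40,8,-10,0],[-40,8,0,0],[-40,8,0,0],[-30,3,0,0],[-17,0,0,0],[0,0,0,0]]]'

```text
time_s: 12.05
ee_pos: [0.548, -0.2444, 0.1955]
tcp_rot: [[0.002, 1.0, -0.001], [1.0, -0.002, 0.001], [0.001, -0.001, -1.0]]
ft_force: [-0.2, 0.1, 0.4]
width: 0.0461
grip_force: 0.0
```

```bash
python3 - <<'E'
from h import *
np.set_printoptions(precision=4,suppress=True)
T=pose();w=r.camera('wrist');cv2.imwrite('pics/w3.png',w);print(T[1])
print(proj('wrist',[.5386,-.1875,.132],T),proj('wrist',[.5725,-.1669,.09],T))
cv2.imwrite('pics/c5.png',cv2.resize(w[20:320,190:590],(800,600),interpolation=2))
E
```

```text
[ 0.548  -0.2444  0.1955]
[306.7038 168.4212] [357.7147 131.264 ]
```

View pics/c5.png

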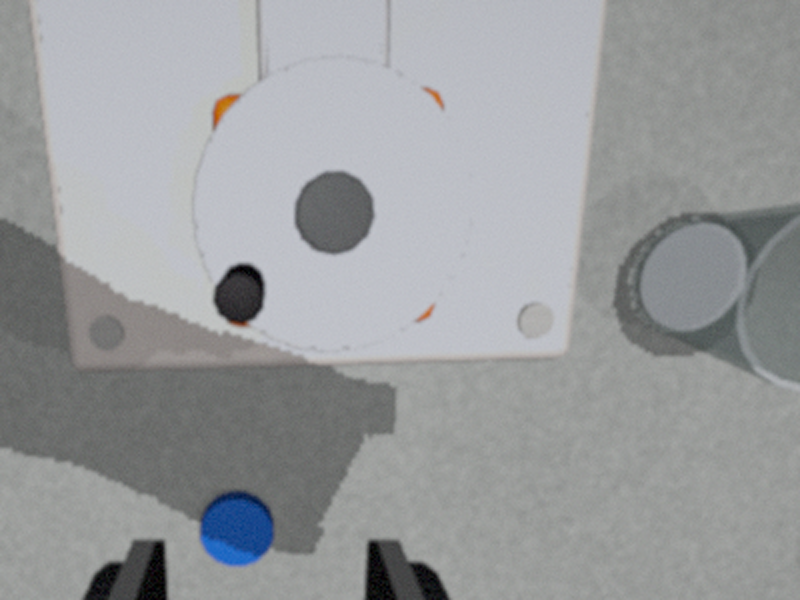

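```bash
python3 - <<'E'
from h import *
np.set_printoptions(precision=4,suppress=True)
T=(np.array([[0,1,0],[1,0,0],[0,0,-1.]]),np.array([.548,-.2444,.1955]))
for z in(.08,.085,.09): print(z,plane('wrist',(356.2,121.7),z,T), [np.linalg.norm(plane('wrist',(286.5,122),z,T)-plane('wrist',(426,122),z,T))])
for z in(.085,.09,.095): print('knob',z,plane('wrist',(357.5,126),z,T),plane('top',(400.2,231.8),z),plane('side',(371.3,196.5),z))
for z in(.127,.132,.137): print('hd',z,plane('wrist',(310,168.3),z,T),plane('top',(411.4,243.8),z),plane('side',(389.5,183),z))
print(tri([ray('wrist',(310,168.3),T),ray('side',(389.5,183))]),tri([ray('wrist',(357.5,126),T),ray('side',(371.3,196.5))]))
print(np.array(plane('top',(320.2,259),.06)),plane('top',(401,231.5),.08))
E
```

```text
0.08 [ 0.5721 -0.1604  0.08  ] [np.float64(0.10005017658828287)]
0.085 [ 0.5716 -0.1605  0.085 ] [np.float64(0.09810695981271382)]
0.09 [ 0.5712 -0.1606  0.09  ] [np.float64(0.09616374303714487)]
knob 0.085 [ 0.5726 -0.1634  0.085 ] [ 0.5725 -0.1675  0.085 ] [ 0.5753 -0.1705  0.085 ]
knob 0.09 [ 0.5721 -0.1634  0.09  ] [ 0.572  -0.1668  0.09  ] [ 0.5709 -0.1641  0.09  ]
knob 0.095 [ 0.5717 -0.1634  0.095 ] [ 0.5716 -0.1662  0.095 ] [ 0.5664 -0.1577  0.095 ]
hd 0.127 [ 0.5403 -0.188   0.127 ] [ 0.5385 -0.1885  0.127 ] [ 0.5436 -0.1943  0.127 ]
hd 0.132 [ 0.5405 -0.1874  0.132 ] [ 0.5381 -0.1878  0.132 ] [ 0.5391 -0.1872  0.132 ]
hd 0.137 [ 0.5407 -0.1869  0.137 ] [ 0.5378 -0.187   0.137 ] [ 0.5346 -0.1802  0.137 ]
(array([ 0.54  , -0.1878,  0.1313]), [np.float64(0.0005120608771294811), np.float64(0.0005120608771293823)]) (array([ 0.5715, -0.1638,  0.09  ]), [np.float64(0.0007310154804924451), np.float64(0.0007310154804922416)])
[0.5088 0.0373 0.06  ] [ 0.5736 -0.1702  0.08  ]
```

The wheel's knob is at (357,126) and the handle top at (310,168) in the full picture. Handle = (0.5395, −0.1875) and axis = (0.572, −0.165), 39.5 mm apart, against the 40 mm given. Next I grasp the handle.

carry_out --commands '[[[25,-4,0,0],[25,-4,0,0],[7,-0.5,0,0],[0,0,20,0],[0,0,30,0],[0,0,30,0],[0,0,16,0],[0,0,0,0]]]' --grip 46

```text
time_s: 12.9
ee_pos: [0.5377, -0.1849, 0.0978]
tcp_rot: [[-0.001, 1.0, -0.005], [1.0, 0.001, 0.002], [0.002, -0.005, -1.0]]
ft_force: [-1.4, 0.5, -0.0]
width: 0.0461
grip_force: 0.0
```

carry_out --commands '[[[0,0,0,0],[0,0,0,0],[0,0,0,0],[0,0,0,0],[0,0,0,0]]]' --grip 10 --newtons 20

```text
time_s: 13.4
ee_pos: [0.5404, -0.1871, 0.1015]
tcp_rot: [[0.001, 1.0, 0.002], [1.0, -0.001, -0.001], [-0.001, 0.002, -1.0]]
ft_force: [-2.2, 0.0, 6.2]
width: 0.0151
grip_force: 21.3
```

```bash
python3 - <<'E'
from h import *
s=r.get_state();print(s['ee_pos'],s['ft_force'],s['width'],s['grip_force'])
a=np.deg2rad(214.7-15*np.arange(25));p=40*np.c_[np.sin(a),np.cos(a)]
print(np.diff(p,axis=0).round(1).tolist())
E
```

```text
[ 0.54037526 -0.1870618   0.1014881 ] [-2.21616814  0.04849317  6.18020626] 0.01511209417363372 21.263734102249146
[[9.3, -4.8], [10.2, -2.2], [10.4, 0.5], [9.9, 3.2], [8.8, 5.7], [7.0, 7.7], [4.8, 9.3], [2.2, 10.2], [-0.5, 10.4], [-3.2, 9.9], [-5.7, 8.8], [-7.7, 7.0], [-9.3, 4.8], [-10.2, 2.2], [-10.4, -0.5], [-9.9, -3.2], [-8.8, -5.7], [-7.0, -7.7], [-4.8, -9.3], [-2.2, -10.2], [0.5, -10.4], [3.2, -9.9], [5.7, -8.8], [7.7, -7.0]]
```

Gripped: opening 15 mm, TCP x 0.540. I'll wind the first third of a turn and check forces.

carry_out --commands '[[[0,0,-1.5,0],[9.3,-4.8,0,0],[10.2,-2.2,0,0],[10.4,0.5,0,0]]]'

```text
time_s: 13.8
ee_pos: [0.5323, -0.156, 0.1018]
tcp_rot: [[0.001, 1.0, -0.001], [1.0, -0.001, -0.0], [-0.0, -0.001, -1.0]]
ft_force: [-1.8, -2.8, 1.5]
width: 0.0151
grip_force: 20.9
```

carry_out --commands '[[[9.9,3.2,0,0],[8.8,5.7,0,0],[7.0,7.7,0,0]]]'

```text
time_s: 14.1
ee_pos: [0.5495, -0.1289, 0.1018]
tcp_rot: [[-0.0, 1.0, -0.001], [1.0, 0.0, 0.002], [0.002, -0.001, -1.0]]
ft_force: [-3.4, 0.5, 3.4]
width: 0.015
grip_force: 21.2
```

Forces are about 3 N, which is just the drag. I'll finish the first turn.

carry_out --commands '[[[4.8,9.3,0,0],[2.2,10.2,0,0],[-0.5,10.4,0,0],[-3.2,9.9,0,0],[-5.7,8.8,0,0],[-7.7,7.0,0,0]]]'

```text
time_s: 14.7
ee_pos: [0.6066, -0.142, 0.1017]
tcp_rot: [[0.001, 1.0, 0.0], [1.0, -0.001, -0.0], [-0.0, 0.0, -1.0]]
ft_force: [-2.2, 0.9, 1.8]
width: 0.0153
grip_force: 21.0
```

carry_out --commands '[[[-9.3,4.8,0,0],[-10.2,2.2,0,0],[-10.4,-0.5,0,0],[-9.9,-3.2,0,0],[-8.8,-5.7,0,0],[-7.0,-7.7,0,0]]]'

```text
time_s: 15.3
ee_pos: [0.5941, -0.1963, 0.1012]
tcp_rot: [[0.001, 1.0, -0.001], [1.0, -0.001, 0.004], [0.004, -0.001, -1.0]]
ft_force: [-3.3, 8.7, 1.7]
width: 0.0152
grip_force: 21.0
```

carry_out --commands '[[[-4.8,-9.3,0,0],[-2.2,-10.2,0,0],[0.5,-10.4,0,0],[3.2,-9.9,0,0],[5.7,-8.8,0,0],[7.7,-7.0,0,0]]]'

```text
time_s: 15.9
ee_pos: [0.5407, -0.1876, 0.102]
tcp_rot: [[0.002, 1.0, 0.003], [1.0, -0.002, -0.001], [-0.001, 0.003, -1.0]]
ft_force: [5.2, 1.5, -3.1]
width: 0.0152
grip_force: 20.5
```

carry_out --commands '[[[9.3,-4.8,0,0],[10.2,-2.2,0,0],[10.4,0.5,0,0],[9.9,3.2,0,0],[8.8,5.7,0,0],[7.0,7.7,0,0]]]'

```text
time_s: 16.5
ee_pos: [0.5491, -0.1291, 0.1018]
tcp_rot: [[-0.0, 1.0, -0.002], [1.0, 0.0, 0.002], [0.002, -0.002, -1.0]]
ft_force: [-2.6, 1.2, 3.9]
width: 0.0154
grip_force: 21.2
```

carry_out --commands '[[[4.8,9.3,0,0],[2.2,10.2,0,0],[-0.5,10.4,0,0],[-3.2,9.9,0,0],[-5.7,8.8,0,0],[-7.7,7.0,0,0]]]'

```text
time_s: 17.1
ee_pos: [0.6066, -0.1421, 0.1017]
tcp_rot: [[0.001, 1.0, 0.0], [1.0, -0.001, -0.0], [-0.0, 0.0, -1.0]]
ft_force: [-2.9, 1.4, 1.0]
width: 0.0153
grip_force: 21.0
```

carry_out --commands '[[[-9.3,4.8,0,0],[-10.2,2.2,0,0],[-10.4,-0.5,0,0],[-9.9,-3.2,0,0],[-8.8,-5.7,0,0],[-7.0,-7.7,0,0]]]'

```text
time_s: 17.7
ee_pos: [0.5941, -0.1963, 0.1013]
tcp_rot: [[0.001, 1.0, -0.001], [1.0, -0.001, 0.004], [0.004, -0.001, -1.0]]
ft_force: [-3.6, 9.6, 1.5]
width: 0.015
grip_force: 21.0
```

carry_out --commands '[[[-4.8,-9.3,0,0],[-2.2,-10.2,0,0],[0.5,-10.4,0,0],[3.2,-9.9,0,0],[5.7,-8.8,0,0],[7.7,-7.0,0,0],[0,0,0,0]]]'

```text
time_s: 18.4
ee_pos: [0.5398, -0.1864, 0.1019]
tcp_rot: [[0.0, 1.0, 0.001], [1.0, -0.0, 0.0], [0.0, 0.001, -1.0]]
ft_force: [2.7, 2.7, -2.0]
width: 0.0149
grip_force: 20.5
```

```bash
python3 - <<'E'
from h import *
np.set_printoptions(precision=4,suppress=True)
s=r.camera('side');t=r.camera('top');cv2.imwrite('pics/s2.png',s);cv2.imwrite('pics/t2.png',t)
print([b for b in blobs(s,(0,150,60),(6,255,255)) if b[0][0]>280],[b for b in blobs(t,(0,150,60),(6,255,255)) if b[0][0]>280])
a0=plane('side',(334.9,257.5),.055)
a=np.deg2rad(214.7-12*np.arange(31));p=40*np.c_[np.sin(a),np.cos(a)]
print(np.diff(p,axis=0).round(1).tolist())
st=r.get_state();print(st['ee_pos'],st['ft_force'])
E
```

```text
[([329.7, 244.7], [324, 239, 13, 13, 130]), ([337.3, 271.5], [336, 270, 4, 4, 12])] [([315.4, 257.1], [311, 253, 10, 10, 68]), ([303.8, 276.8], [302, 275, 4, 4, 11])]
[[7.3, -4.0], [8.0, -2.4], [8.3, -0.7], [8.3, 1.1], [7.9, 2.8], [7.1, 4.3], [6.1, 5.7], [4.8, 6.9], [3.2, 7.7], [1.6, 8.2], [-0.2, 8.4], [-1.9, 8.1], [-3.6, 7.6], [-5.1, 6.7], [-6.3, 5.5], [-7.3, 4.0], [-8.0, 2.4], [-8.3, 0.7], [-8.3, -1.1], [-7.9, -2.8], [-7.1, -4.3], [-6.1, -5.7], [-4.8, -6.9], [-3.2, -7.7], [-1.6, -8.2], [0.2, -8.4], [1.9, -8.1], [3.6, -7.6], [5.1, -6.7], [6.3, -5.5]]
[ 0.54   -0.1868  0.1018] [ 1.9776  2.9403 -1.8256]
```

carry_out --commands '[[[7.3,-4.0,0,0],[8.0,-2.4,0,0],[8.3,-0.7,0,0],[8.3,1.1,0,0],[7.9,2.8,0,0],[7.1,4.3,0,0],[0,0,0,0]]]'

```text
time_s: 19.2
ee_pos: [0.5406, -0.1373, 0.1018]
tcp_rot: [[-0.001, 1.0, -0.001], [1.0, 0.001, 0.003], [0.003, -0.001, -1.0]]
ft_force: [-4.0, 3.0, 6.3]
width: 0.0157
grip_force: 21.3
```

```bash
python3 - <<'E'
from h import *
np.set_printoptions(precision=4,suppress=True)
st=r.get_state();print(st['ee_pos'],st['ft_force'])
t=cv2.imread('pics/top0.png');
# nest/hub/head angles in each camera (heights .062,.06,.071)
t=cv2.imread('pics/t2.png')
P=plane('top',(315.4,257.1),.1);print('vial now',P, 'start nest',plane('top',(320.2,259),.06))
h=plane('top',(325.4,237.1),.06);hd=plane('top',(303.9,276.8),.071)
for X in(plane('top',(320.2,259),.06),P,hd): d=(X-h)[:2];print(np.hypot(*d),np.degrees(np.arctan2(d[1],d[0])))
E
```

```text
[ 0.5406 -0.1373  0.1018] [-3.9922  2.959   6.3149]
vial now [0.512  0.0492 0.1   ] start nest [0.5088 0.0373 0.06  ]
0.05820949656380322 165.42156258974177
0.059383330247931285 153.4374773211055
0.11646188774835493 150.56271015993445
```

From here I go about 12° at a time, checking force each step.

carry_out --commands '[[[3.2,2.7,0,0],[2.9,3.0,0,0],[0,0,0,0]]]'

```text
time_s: 19.5
ee_pos: [0.5464, -0.1314, 0.1018]
tcp_rot: [[-0.001, 1.0, -0.001], [1.0, 0.001, 0.003], [0.003, -0.001, -1.0]]
ft_force: [-4.8, 3.6, 4.7]
width: 0.0154
grip_force: 21.3
```

carry_out --commands '[[[2.6,3.3,0,0],[2.2,3.6,0,0],[0,0,0,0]]]'

```text
time_s: 19.8
ee_pos: [0.5537, -0.1267, 0.1018]
tcp_rot: [[-0.001, 1.0, -0.0], [1.0, 0.001, 0.003], [0.003, -0.0, -1.0]]
ft_force: [-3.5, 4.9, 5.1]
width: 0.0155
grip_force: 21.2
```

carry_out --commands '[[[1.8,3.8,0,0],[1.4,3.9,0,0],[0,0,0,0]]]'

```text
time_s: 20.1
ee_pos: [0.5616, -0.1237, 0.1019]
tcp_rot: [[-0.001, 1.0, 0.0], [1.0, 0.001, 0.003], [0.003, 0.0, -1.0]]
ft_force: [-2.8, 5.9, 5.5]
width: 0.0153
grip_force: 21.2
```

carry_out --commands '[[[1.0,4.1,0,0],[0.6,4.1,0,0],[0,0,0,0]]]'

```text
time_s: 20.4
ee_pos: [0.5701, -0.1224, 0.1019]
tcp_rot: [[-0.001, 1.0, 0.001], [1.0, 0.001, 0.003], [0.003, 0.001, -1.0]]
ft_force: [-1.2, 5.3, 4.1]
width: 0.0154
grip_force: 21.2
```

carry_out --commands '[[[0.0,4.2,0,0],[-0.3,4.2,0,0],[0,0,0,0]]]'

```text
time_s: 20.7
ee_pos: [0.5787, -0.1231, 0.1019]
tcp_rot: [[-0.0, 1.0, 0.001], [1.0, 0.0, 0.002], [0.002, 0.001, -1.0]]
ft_force: [-0.3, 6.2, 4.1]
width: 0.0154
grip_force: 21.1
```

carry_out --commands '[[[-0.8,4.1,0,0],[-1.1,4.0,0,0],[0,0,0,0]]]'

```text
time_s: 21.0
ee_pos: [0.5869, -0.1255, 0.1019]
tcp_rot: [[-0.0, 1.0, 0.002], [1.0, 0.0, 0.001], [0.001, 0.002, -1.0]]
ft_force: [0.5, 5.9, 2.7]
width: 0.0153
grip_force: 21.0
```

carry_out --commands '[[[-1.6,3.9,0,0],[-2.0,3.7,0,0],[0,0,0,0]]]'

```text
time_s: 21.3
ee_pos: [0.5945, -0.1295, 0.102]
tcp_rot: [[0.0, 1.0, 0.002], [1.0, -0.0, 0.001], [0.001, 0.002, -1.0]]
ft_force: [2.3, 5.0, 2.9]
width: 0.0152
grip_force: 21.0
```

carry_out --commands '[[[-2.4,3.5,0,0],[-2.7,3.2,0,0],[0,0,0,0]]]'

```text
time_s: 21.6
ee_pos: [0.601, -0.1352, 0.1019]
tcp_rot: [[0.001, 1.0, 0.001], [1.0, -0.001, -0.0], [-0.0, 0.001, -1.0]]
ft_force: [3.1, 3.4, 1.7]
width: 0.0152
grip_force: 20.9
```

carry_out --commands '[[[-3.0,2.9,0,0],[-3.3,2.6,0,0],[0,0,0,0]]]'

```text
time_s: 21.9
ee_pos: [0.6062, -0.142, 0.1019]
tcp_rot: [[0.001, 1.0, 0.001], [1.0, -0.001, -0.001], [-0.001, 0.001, -1.0]]
ft_force: [2.3, 2.3, 2.1]
width: 0.0152
grip_force: 20.9
```

carry_out --commands '[[[-3.5,2.2,0,0],[-3.8,1.8,0,0],[0,0,0,0]]]'

```text
time_s: 22.2
ee_pos: [0.6097, -0.1496, 0.1018]
tcp_rot: [[0.001, 1.0, -0.0], [1.0, -0.001, -0.001], [-0.001, -0.0, -1.0]]
ft_force: [1.1, 2.4, 2.3]
width: 0.015
grip_force: 21.0
```

carry_out --commands '[[[-3.9,1.4,0,0],[-4.1,1.0,0,0],[0,0,0,0]]]'

```text
time_s: 22.5
ee_pos: [0.6115, -0.1561, 0.1016]
tcp_rot: [[0.001, 1.0, -0.001], [1.0, -0.001, 0.002], [0.002, -0.001, -1.0]]
ft_force: [-1.7, 6.3, 3.1]
width: 0.015
grip_force: 21.2
```

Tangential force has risen to about 6.5 N, so this is likely the stop. I'll confirm with small steps.

carry_out --commands '[[[-1.5,0.2,0,0],[0,0,0,0],[0,0,0,0]]]'

```text
time_s: 22.8
ee_pos: [0.6115, -0.1568, 0.1016]
tcp_rot: [[-0.0, 1.0, -0.001], [1.0, 0.0, 0.003], [0.003, -0.001, -1.0]]
ft_force: [-1.6, 7.6, 4.0]
width: 0.0151
grip_force: 21.2
```

carry_out --commands '[[[-2,0.2,0,0],[0,0,0,0],[0,0,0,0]]]'

```text
time_s: 23.1
ee_pos: [0.6117, -0.1579, 0.1016]
tcp_rot: [[-0.0, 1.0, -0.001], [1.0, 0.0, 0.005], [0.005, -0.001, -1.0]]
ft_force: [-0.6, 9.2, 4.8]
width: 0.0153
grip_force: 21.3
```

carry_out --commands '[[[-2,0.1,0,0],[-1,0,0,0],[0,0,0,0],[0,0,0,0]]]'

```text
time_s: 23.5
ee_pos: [0.6118, -0.1595, 0.1015]
tcp_rot: [[-0.001, 1.0, -0.001], [1.0, 0.001, 0.007], [0.007, -0.001, -1.0]]
ft_force: [-1.2, 12.6, 5.2]
width: 0.0152
grip_force: 21.4
```

```bash
python3 - <<'E'
from h import *
np.set_printoptions(precision=4,suppress=True)
T=pose();st=r.get_state();print(st['ee_pos'],st['ft_force'])
t=r.camera('top');s=r.camera('side');w=r.camera('wrist');cv2.imwrite('pics/w4.png',w);cv2.imwrite('pics/t3.png',t)
b=[b for b in blobs(t,(0,150,60),(6,255,255)) if b[0][0]>280];print(b)
h=plane('top',(325.4,237.1),.06);d=(plane('top',b[0][0],.1)-h)[:2];print(np.hypot(*d),np.degrees(np.arctan2(d[1],d[0])))
print([b for b in blobs(s,(0,150,60),(6,255,255)) if b[0][0]>280])
E
```

```text
[ 0.6118 -0.1595  0.1015] [-1.225  12.5836  5.1792]
[([314.1, 256.4], [310, 252, 9, 10, 68]), ([303.5, 276.6], [302, 275, 4, 4, 11])]
0.05930688919499657 149.8552851015466
[([327.9, 245.0], [322, 239, 13, 13, 131]), ([337.1, 271.2], [335, 270, 5, 4, 13])]
```

The force climbs steadily to 12.6 N, the nest has moved 16.3 mm, and its angle of 149.9° matches the reading head's 150.6°. It is against the stop. I'll relax the push, open and lift.

carry_out --commands '[[[0,0,0,0],[1.5,0,0,0],[1.5,0,0,0],[1.5,-0.2,0,0],[1.5,-0.3,0,0],[0,0,0,0],[0,0,0,0]]]'

```text
time_s: 24.35
ee_pos: [0.6114, -0.1561, 0.1016]
tcp_rot: [[0.0, 1.0, -0.001], [1.0, -0.0, 0.002], [0.002, -0.001, -1.0]]
ft_force: [-0.2, 5.9, 3.4]
width: 0.0151
grip_force: 21.2
```

carry_out --commands '[[[0,0,0,0],[0,0,0,0],[0,0,0,0],[0,0,0,0],[0,0,0,0]]]' --grip 46

```text
time_s: 24.85
ee_pos: [0.612, -0.1574, 0.1017]
tcp_rot: [[0.001, 1.0, -0.0], [1.0, -0.001, -0.0], [-0.0, -0.0, -1.0]]
ft_force: [0.4, -0.1, 0.0]
width: 0.0457
grip_force: 0.0
```

carry_out --commands '[[[0,0,-10,0],[0,0,-25,0],[0,0,-35,0],[0,0,-35,0],[-20,0,-10,0],[-40,0,0,0],[-20,0,0,0],[0,0,0,0]]]'

```text
time_s: 25.65
ee_pos: [0.6118, -0.2397, 0.2171]
tcp_rot: [[0.004, 1.0, 0.0], [1.0, -0.004, -0.001], [-0.001, 0.0, -1.0]]
ft_force: [0.5, 1.2, 0.2]
width: 0.0458
grip_force: 0.0
```

```bash
python3 - <<'E'
from h import *
st=r.get_state();print(st['ee_pos'],st['ft_force'],st['width'])
t=r.camera('top');s=r.camera('side')
print([b[0] for b in blobs(t,(0,150,60),(6,255,255)) if b[0][0]>280],[b[0] for b in blobs(s,(0,150,60),(6,255,255)) if b[0][0]>280])
v=np.hstack([cv2.resize(t[180:300,280:440],(400,300),interpolation=2),cv2.resize(s[160:310,230:430],(400,300),interpolation=2)]);cv2.imwrite('pics/c6.png',v)
E
```

```text
[ 0.61175398 -0.23968548  0.21705919] [0.52555438 1.19409843 0.24416191] 0.04580927636665685
[[314.2, 256.5], [303.7, 276.9]] [[327.9, 245.1], [337.3, 271.3]]
```

View pics/c6.png

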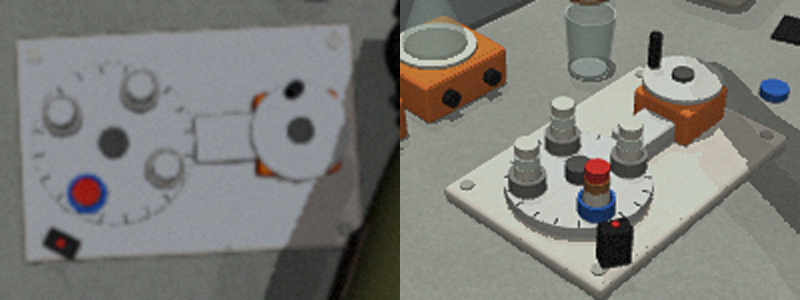

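The vial stands upright in the nest beside the reading head: cap at side (328,245), head at (337,271). The handle is free and the carousel stayed put, so I'm handing in.

```bash
python3 -c "from rig import r;print(r.hand_in())"
```

```text
the job is handed in; nothing more can be done
None
```

The job is handed in, but no verdict came back: the amber vial stands upright in the blue nest, the carousel was wound about 16 mm to its stop (pressed to about 12.6 N), and the handle is released with the arm clear.

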